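# Hold the prism cell in the photometer's light path

### The job

First slide the photometer's shutter grip fully home to its far stop, so that the lamp opening is uncovered. Then lift the tall glass cell out of the rack, gripping it by its two broad frosted faces only (fingers never on the clear end windows or the cap), and hold it upright in the light path, about midway between lamp and detector, with a clear window facing each head and the light axis through the middle of the windows. The cell holder is missing, so the job ends with the robot still holding the cell there, still and clear of the instrument; leave the other two pieces in the rack and the amber jar where they are.

Things in the scene. Friction and masses are not known exactly. Their poses are not given: they have to be found in the camera images.
- photometer: Fixed; base plate 170 x 300 x 15 mm (x -75 to +95). Two grey heads 110 mm high: lamp x -40 to +90, y -145 to -65; detector x -40 to +40, y +65 to +135. The 130 mm between is empty but for the plate and the steel shutter blade by the lamp (to y = -57). Light runs along y, lamp to detector, at x = 0, 80 mm up. Origin: on the bench under the light path's midpoint; at yaw 0 x points off the robot.
- beam_mid (a point): Midpoint of the light path: midway between the two head faces, on the light axis, 80 mm above the bench. Axes as the photometer's.
- shutter (a joint): Travel of the shutter slide in m, along the photometer's +x: 0 = lamp covered (near stop), 0.060 = at the far stop, lamp uncovered. It starts between 0 and 0.02, stays where it is left and needs about 2 N to move.
- shutter_top (a point): Centre of the top of the shutter's black grip, on top of the lamp head, 154.5 mm above the bench. The grip is 22 mm (photometer x, sliding direction) x 24 mm (y) x 40 mm high. Track below it 114 mm, its end stop blocks 120 mm above the bench. A 3 mm strip at the grip's foot leads on the +y side to the blade. Moves with the slide.
- rack: Grey rack, fixed, 56 (x) x 190 (y) x 26 mm high, with three wells in a row at y = -60, 0, +60 mm, each 14 mm deep (floor 12 mm above the bench), 3 mm wider than the pieces. Every well holds one piece, standing, its long side along the rack's y. Origin: centre of its underside.
- cell: The tall glass cell, loose, about 90 g, 64 mm high with its cap: 20 mm thick (x) between its two broad frosted faces, each 36 mm wide (y) and 60 mm high; 40 mm long (y) over its clear end windows. Stands in any one of the wells, 50 mm of it above the rack; the tallest piece there. Grip it across its x. Either way round is the same. Origin: centre of its underside, z up.
- cell_mid (a point): Centre of the cell, 30 mm above its underside, level with the centres of its windows. Axes as the cell's.
- cell_window_front: Clear window on the cell's -y end: 16 mm wide, 52 mm high, 2 mm thick, standing proud of that end. Origin: its centre. Not to be touched by the fingers.
- cell_window_back: The same clear window on the cell's +y end.
- cell_cap: White cap on top of the cell, 16 x 30 x 4 mm. Origin: centre of its underside, 60 mm above the cell's underside. Not to be touched by the fingers.
- short_cell: Bystander: a glass cell like the other but only 44 mm high with its cap, in another well of the rack. Origin: centre of its underside.
- blank: Bystander: dark steel blank, 20 x 40 x 48 mm high, in another well of the rack. Origin: centre of its underside.
- vial: Bystander: small amber jar, 36 mm in diameter, 60 mm high, on the bench. Origin: centre of its underside.
Mind the look-alikes: they are no part of the job. There is more than one size of the rack; the job needs the smaller.

How it is judged:
By the outcome, as a careful person would: the job done as asked, in the order asked, and still so for the second after the job is handed in, while the arm keeps its last pose, push and grip.
It also fails if it takes over 58 s, if anything falls off the work surface, if the arm or the gripper's body presses on something with over 40 N, if the wrist force passes 120 N, or if a joint passes its speed limit or range.

### The arm

A 6-joint arm with a two-finger parallel gripper is mounted at the origin on the work surface. World frame = base frame: x ahead of the robot, y to its left, z up, the work surface at z = 0. Lengths are in m, angles in rad, forces in N, time in s.
With the tool pointing down it reaches from about 0.325 to 0.85 m from the base axis. Payload 15.5 kg.
Tool frame: the origin (TCP) lies midway between the tips of the shut fingers; the grasp point (between the pads) lies 19 mm behind it (ctrl.tcp_to_grasp is the distance from the TCP to the grasp point, in m); y points along the fingers, x is the direction in which the jaws open and shut, and the axes are right-handed (so a half turn about y gives the same grasp; the last joint's range is limited). The gripper opens to 91 mm and grips with 3 to 60 N. Pads are 32 mm wide; open, the fingers measure 118 mm over their backs; the gripper's body (76 mm by 178 mm) begins 60 mm behind the grasp point.
Start: joints at [-1.26, 0.494, 1.345, -0, 1.302, -0.096], TCP at [0.247, -0.574, 0.214] pointing down, gripper open.
Joint ranges: [-2.91, 2.91], [-0.82, 2.16], [0.22, 2.67], [-1.22, 4.37], [0.12, 2.79], [-3.08, 3.08]. Speed limits (rad/s): [1.89, 1.89, 2.57, 3.01, 3.01, 3.01].

### API

Orientations are given as a unit quaternion [x, y, z, w].
In Python, from plant import ctrl gives the robot as it stands. Calls block until the motion is done:
- ctrl.move_to(position, orientation): joint-space move of the TCP to a pose.
- ctrl.servo_line(position, frame=None, speed=0.15, threshold=None): straight line of the TCP; frame=None keeps the orientation; speed is the mean speed in m/s. With threshold (N) it stops when the force on the tool has changed by that much, and returns True; else False.
- ctrl.set_joints(angles): joint-space move.
- ctrl.command_gripper(opening, newtons=None): finger opening in m; newtons is the grip in N (None keeps the last); returns when the fingers have stopped.
- ctrl.pause(seconds).
- ctrl.ik(position, orientation): joint angles nearest the present ones, or None.
- ctrl.get_obs(): the state.
- ctrl.camera(name): name is "scene" or "side" or "wrist"; returns a dict with "image" (480x640x3 uint8, red, green, blue), "camera_matrix" (3x3 intrinsics, pixels), "k1" (the pictures are not rectified: a ray, as slopes to the right and down, at radius r is drawn at 1 + k1 r^2 times it, then the intrinsics apply), "R" (3x3) and "t" (3): a world point X has camera coordinates R X + t; the wrist camera has in their place "tool_from_camera" (4x4, takes a point from camera to tool coordinates, whose origin is the TCP and whose axes are the tool frame's). Camera axes: x right, y down, z forward; pixel columns grow to the right and rows downward; lengths in m; the calibration is good to about 2 mm. A picture is of the moment at which its call begins: read the wrist's pose just before it. There is no depth.
A pose or a line that the arm cannot do raises ctrl.IKError and nothing moves.
- ctrl.sign_off(): hands the job in, once; it reports no verdict.
The state is a dict: "clock": time; "joint_pos": joint angles; "dq": joint speeds; "joint_torque": joint torques, N m; "ee_pos": TCP position; "orientation": TCP orientation; "wrist_force": force on the tool from outside, world axes, zero at the start; "ft_torque": the same for the moment, N m; "grip_width": finger opening in m.
Only numpy, scipy, OpenCV 4.12 (cv2) and the standard library are available. Lean on these libraries where they do the work, as an engineer would, in place of code of your own. Each camera call takes 0.05 s, during which the arm holds its last target.

## Working session

There is one attempt and no reset: what is moved stays moved. The work goes in short steps, each a Python script; the robot and the scene stay as the last script left them, time stands still between calls to the robot, and variables do not carry over. Pictures are saved under pics/ and viewed, and the job is handed in when it is done.

```bash
ls; mkdir -p pics; python3 - <<'E'
from plant import ctrl
import cv2, numpy as np, pickle
o=ctrl.get_obs(); print(o['clock'],o['ee_pos'],o['orientation'],o['grip_width'],ctrl.tcp_to_grasp)
d={}
for n in ("scene","side","wrist"):
    c=ctrl.camera(n); d[n]=c
    cv2.imwrite(f"pics/{n}0.png",c["image"][:,:,::-1])
    print(n,{k:np.round(v,4).tolist() for k,v in c.items() if k!="image"})
d['obs']=o
pickle.dump(d,open("d0.pkl","wb"))
E
```

```text
pics
0.0 [ 0.24720222 -0.57363135  0.21333864] [-0.5904313   0.38900945 -0.3883354   0.59098066] 0.0914613845731416 0.0188
scene {'camera_matrix': [[471.6093, 0.0, 314.4538], [0.0, 471.6093, 242.8561], [0.0, 0.0, 1.0]], 'k1': -0.1197, 'R': [[-0.043, 0.9991, 0.0067], [0.8343, 0.0396, -0.5498], [-0.5496, -0.0181, -0.8353]], 't': [0.1368, -0.389, 1.5007]}
side {'camera_matrix': [[487.9097, 0.0, 322.1634], [0.0, 487.9097, 242.7029], [0.0, 0.0, 1.0]], 'k1': -0.0374, 'R': [[0.9991, -0.0418, 0.0031], [-0.0283, -0.7274, -0.6856], [0.0309, 0.6849, -0.728]], 't': [-0.538, 0.0256, 1.1025]}
wrist {'camera_matrix': [[354.7385, 0.0, 319.795], [0.0, 354.7385, 241.3453], [0.0, 0.0, 1.0]], 'k1': -0.0582, 'tool_from_camera': [[1.0, -0.0001, -0.0008, 0.0008], [0.0007, -0.2881, 0.9576, -0.1701], [-0.0003, -0.9576, -0.2881, 0.0836], [0.0, 0.0, 0.0, 1.0]]}
```

View pics/scene0.png

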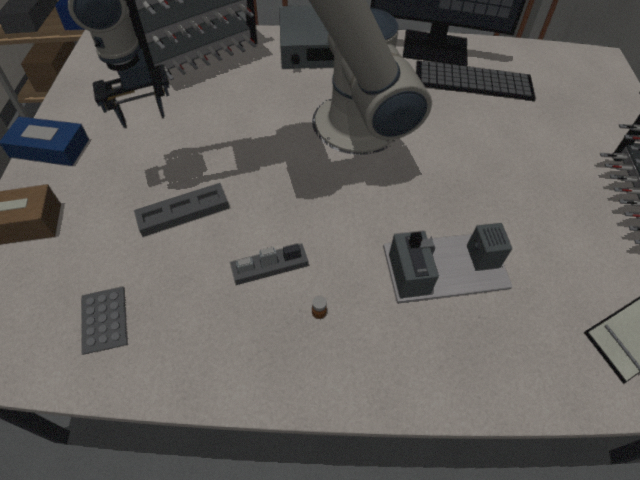

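View pics/side0.png

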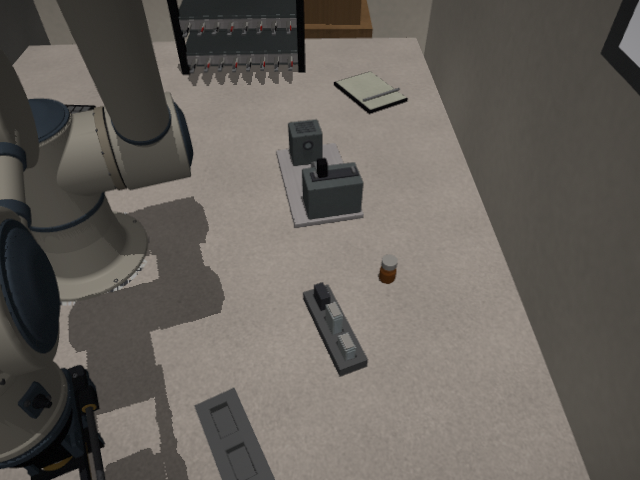

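View pics/wrist0.png

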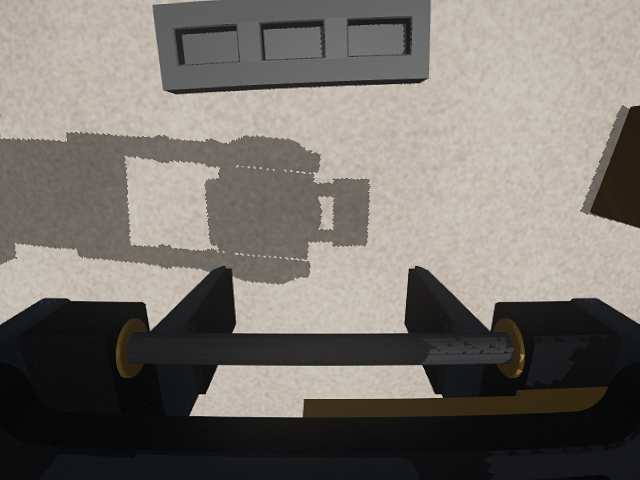

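```bash
python3 - <<'E'
import cv2
a=cv2.imread("pics/scene0.png"); b=cv2.imread("pics/side0.png")
cv2.imwrite("pics/z1.png",cv2.resize(a[230:300,220:320],None,fx=8,fy=8,interpolation=cv2.INTER_CUBIC))
cv2.imwrite("pics/z2.png",cv2.resize(a[220:310,375:520],None,fx=5.5,fy=5.5,interpolation=cv2.INTER_CUBIC))
cv2.imwrite("pics/z3.png",cv2.resize(b[275:380,295:395],None,fx=5.7,fy=5.7,interpolation=cv2.INTER_CUBIC))
cv2.imwrite("pics/z4.png",cv2.resize(b[110:230,265:375],None,fx=5,fy=5,interpolation=cv2.INTER_CUBIC))
E
```

```text
(no output)
```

View pics/z1.png

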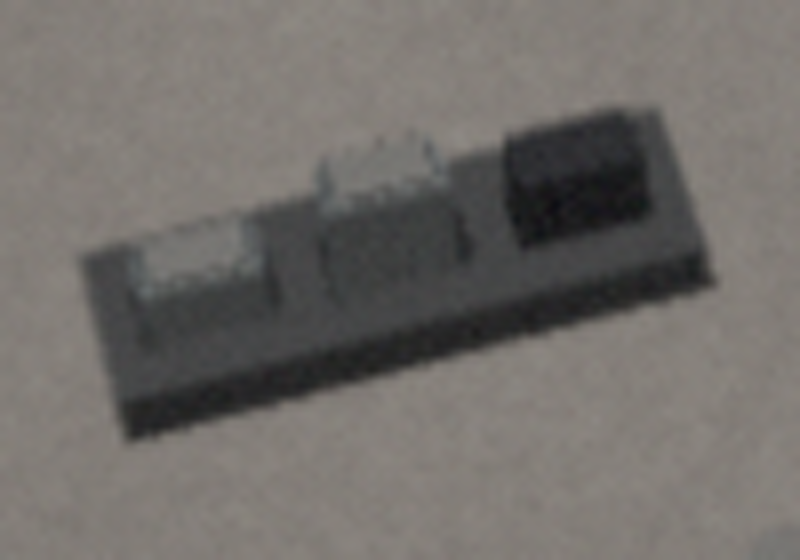

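View pics/z2.png

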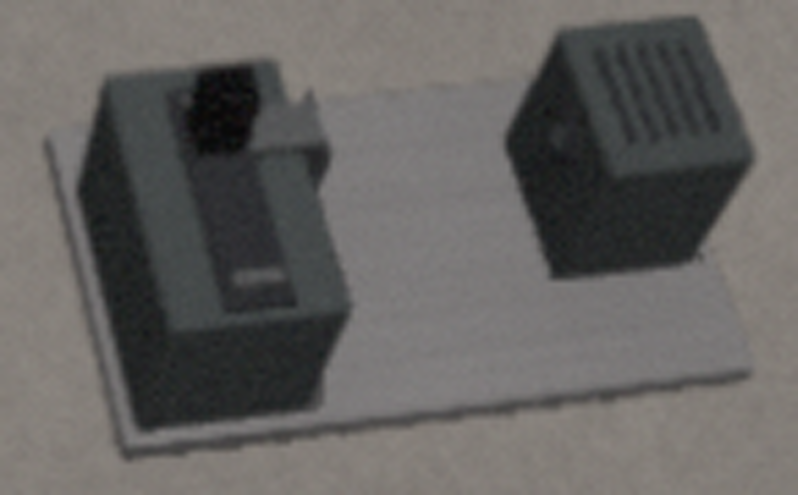

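View pics/z3.png

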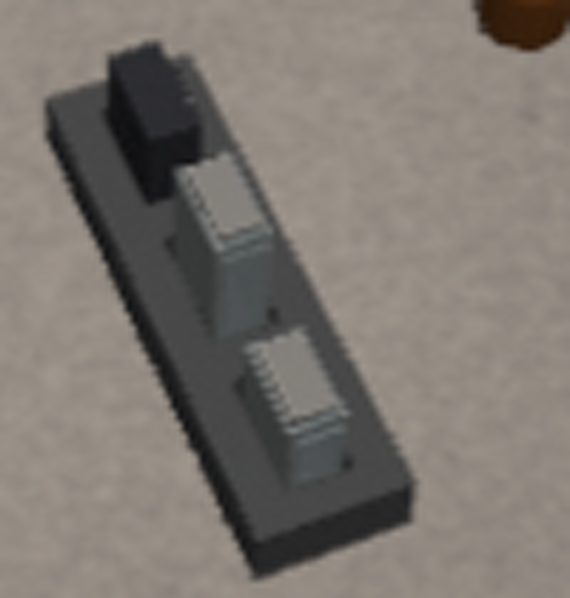

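View pics/z4.png

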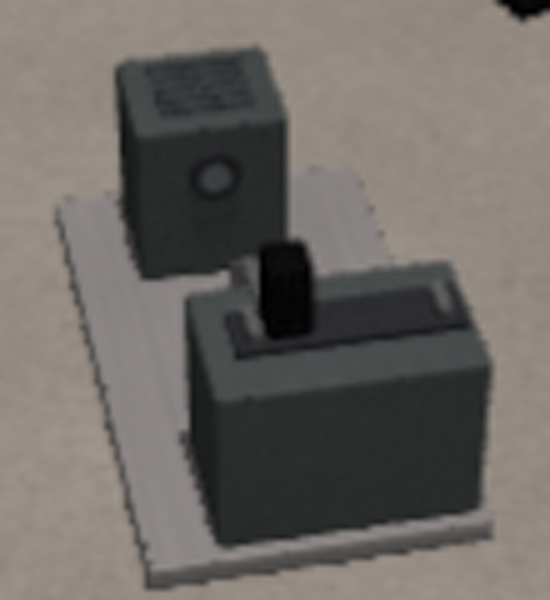

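```bash
cat > h.py <<'E'
import numpy as np, cv2, pickle
from scipy.optimize import least_squares
from scipy.spatial.transform import Rotation as Ro
def proj(c,X,R=None,t=None):
    R=c['R'] if R is None else R; t=c['t'] if t is None else t
    k=np.array([c['k1'],0,0,0,0.]); 
    return cv2.projectPoints(np.asarray(X,float).reshape(-1,3),cv2.Rodrigues(np.array(R,float))[0],np.array(t,float),c['camera_matrix'],k)[0][:,0]
def wristRt(c,o):
    T=np.eye(4);T[:3,:3]=Ro.from_quat(o['orientation']).as_matrix();T[:3,3]=o['ee_pos']
    M=np.linalg.inv(T@c['tool_from_camera']); return M[:3,:3],M[:3,3]
def place(p,L):
    L=np.asarray(L,float);c,s=np.cos(p[2]),np.sin(p[2])
    return np.c_[p[0]+c*L[:,0]-s*L[:,1],p[1]+s*L[:,0]+c*L[:,1],L[:,2]]
def unz(z,off,f): return (np.array(z)+.5)/f-.5+np.array(off)
def back(c,uv,z,R=None,t=None):
    R=c['R'] if R is None else R; t=c['t'] if t is None else t
    n=cv2.undistortPoints(np.array(uv,float).reshape(-1,1,2),c['camera_matrix'],np.array([c['k1'],0,0,0,0.]))[:,0]
    d=np.c_[n,np.ones(len(n))]@R; C=-R.T@t
    return C+d*((z-C[2])/d[:,2])[:,None]
def quat(yaw):  # tool y down, tool x along yaw
    x=np.array([np.cos(yaw),np.sin(yaw),0]);y=np.array([0,0,-1.]);z=np.cross(x,y)
    return Ro.from_matrix(np.c_[x,y,z]).as_quat()
E
cat > fit.py <<'E'
from h import *
d=pickle.load(open("d0.pkl","rb"))
def fit(name,obs,p0):
    r=lambda p:np.concatenate([(proj(d[c],place(p,np.array(L)/1000.))-uv).ravel() for c,L,uv in obs])
    s=least_squares(r,p0,loss='soft_l1'); print(name,s.x,np.degrees(s.x[2]))
    for c,L,uv in obs:
        print(c,np.round(proj(d[c],place(s.x,np.array(L)/1000.))-uv,1).tolist())
        q=[o for o in obs if o[0]==c]
        r1=lambda p:np.concatenate([(proj(d[c],place(p,np.array(L)/1000.))-uv).ravel() for c,L,uv in q])
        print('  alone',least_squares(r1,s.x,loss='soft_l1').x)
    return s.x
rack=fit('rack',[('scene',[(-28,-95,26),(-28,95,26),(28,95,26),(28,-95,26),(28,-95,0),(28,95,0)],
  unz([(80,262),(660,108),(712,255),(120,405),(128,440),(715,288)],(220,230),8)),
 ('side',[(-28,95,26),(28,95,26),(28,-95,26),(-28,-95,26),(-28,-95,0),(28,-95,0)],
  unz([(48,100),(190,57),(412,488),(252,545),(258,578),(412,520)],(295,275),5.7))],[.55,-.2,.2])
ph=fit('phot',[('scene',[(-75,-150,15),(95,-150,15),(95,-150,0),(95,150,0),(-40,-145,110),(90,-145,110),(90,-65,110),(-40,-65,110),(-40,65,110),(-40,135,110),(40,135,110),(40,65,110)],
 unz([(45,135),(125,440),(125,458),(750,375),(105,78),(170,332),(350,308),(278,60),(560,30),(700,18),(755,157),(612,175)],(375,220),5.5)),
 ('side',[(-75,150,15),(-75,-150,15),(95,-150,15),(-40,-65,110),(-40,-145,110),(90,-145,110),(90,-65,110),(-40,135,110),(40,135,110),(40,65,110),(-40,65,110)],
 unz([(60,210),(145,575),(490,522),(190,298),(218,402),(490,370),(455,265),(118,65),(262,50),(288,122),(135,138)],(265,110),5))],[.6,.2,.05])
np.save('poses.npy',[rack,ph])
for g in (0,.01,.02): pass
a=back(d['scene'],unz([(227,75)],(375,220),5.5),.1545)[0]; b=back(d['side'],unz([(287,248)],(265,110),5),.1545)[0]
c,s=np.cos(ph[2]),np.sin(ph[2])
for q in (a,b):
    e=q[:2]-ph[:2]; print('grip',q,'local',c*e[0]+s*e[1],-s*e[0]+c*e[1])
E
python3 fit.py
```

```text
rack [ 0.55013564 -0.22732756  0.34321963] 19.665036371422865
scene [[0.1, -0.6], [0.2, 0.3], [0.0, -0.2], [-0.2, 0.3], [0.2, 1.0], [-0.3, 0.9]]
  alone [ 0.54932359 -0.22739939  0.34534891]
side [[-0.6, -0.1], [-0.2, -0.6], [0.5, -0.6], [0.6, -0.3], [-0.9, 0.9], [-0.5, 0.8]]
  alone [ 0.55055113 -0.22728682  0.34084126]
phot [0.522653   0.22204804 0.1687779 ] 9.670261076264373
scene [[-0.0, -1.0], [-0.4, 1.8], [-1.4, 1.3], [-0.6, 2.2], [-0.9, -0.5], [-0.4, 0.5], [0.9, 0.9], [-0.3, -0.5], [-1.0, -0.2], [-0.1, -0.7], [1.0, 0.9], [-0.1, 0.7]]
  alone [0.52112635 0.22286794 0.17240699]
side [[-1.3, -1.5], [0.1, -0.1], [0.8, 0.3], [-1.9, -0.7], [-1.1, 0.3], [0.8, -1.0], [-1.1, -1.1], [-1.2, -0.6], [-0.1, -1.1], [0.3, -0.7], [-0.1, -0.1]]
  alone [0.5236581  0.22004123 0.164678  ]
grip [0.53597647 0.1177703  0.1545    ] local -0.004382181674985377 -0.1050340880320432
grip [0.54287328 0.12588707 0.1545    ] local 0.0037800587967924786 -0.0981911613277913
```

```bash
python3 - <<'E'
from h import *
from plant import ctrl
rack,ph=np.load('poses.npy')
for n,p in(('rack',rack),('ph',ph)):
  for f in (0,np.pi):
    print(n,f,ctrl.ik([p[0],p[1],.28],quat(p[2]+f)), ctrl.ik([p[0],p[1],.07],quat(p[2]+f)))
print(Ro.from_quat(ctrl.get_obs()['orientation']).as_matrix().round(2))
E
```

```text
rack 0 [-4.92144943e-01  3.95772421e-01  1.32663757e+00 -4.44089210e-16
  1.41918267e+00 -8.35364576e-01] [-4.92144943e-01  6.21718056e-01  1.56808855e+00 -4.44089210e-16
  9.51786048e-01 -8.35364576e-01]
rack 3.141592653589793 [-4.92144943e-01  3.95772421e-01  1.32663757e+00 -4.44089210e-16
  1.41918267e+00  2.30622808e+00] [-4.92144943e-01  6.21718056e-01  1.56808855e+00 -4.44089210e-16
  9.51786048e-01  2.30622808e+00]
ph 0 [ 2.96593801e-01  3.54311623e-01  1.39327787e+00 -4.44089210e-16
  1.39400316e+00  1.27815906e-01] [ 2.96593801e-01  5.92848205e-01  1.63826575e+00 -4.44089210e-16
  9.10478701e-01  1.27815906e-01]
ph 3.141592653589793 [ 0.2965938   0.35431162  1.39327787  0.          1.39400316 -3.01377675] [ 2.96593801e-01  5.92848205e-01  1.63826575e+00 -4.44089210e-16
  9.10478701e-01 -3.01377675e+00]
[[ 0.4  -0.    0.92]
 [-0.92  0.    0.4 ]
 [-0.   -1.    0.  ]]
```

```bash
python3 - <<'E'
from h import *
from plant import ctrl
rack,ph=np.load('poses.npy')
ws={}
for n,p,L in(('rack',rack,(0,-.11,.24)),('ph',ph,(.01,-.16,.33))):
    q=place(p,[L])[0]
    ctrl.move_to(q,quat(p[2])); ctrl.pause(.15)
    o=ctrl.get_obs(); c=ctrl.camera('wrist'); ws[n]=(o,c)
    cv2.imwrite(f'pics/w_{n}.png',c['image'][:,:,::-1]); print(n,o['clock'],o['ee_pos'],np.abs(o['dq']).max())
pickle.dump(ws,open('ws.pkl','wb'))
E
```

```text
rack 1.8417 [ 0.58655528 -0.331839    0.23998889] 0.00235350913535244
ph 3.55 [0.5596213  0.06517459 0.32967942] 0.004176943106891743
```

View pics/w_rack.png

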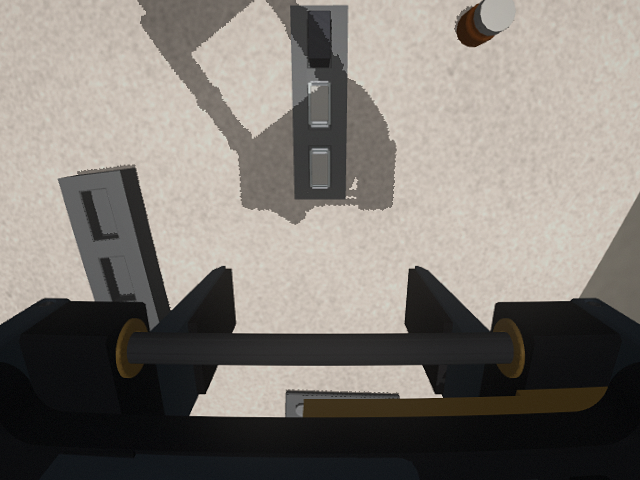

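View pics/w_ph.png

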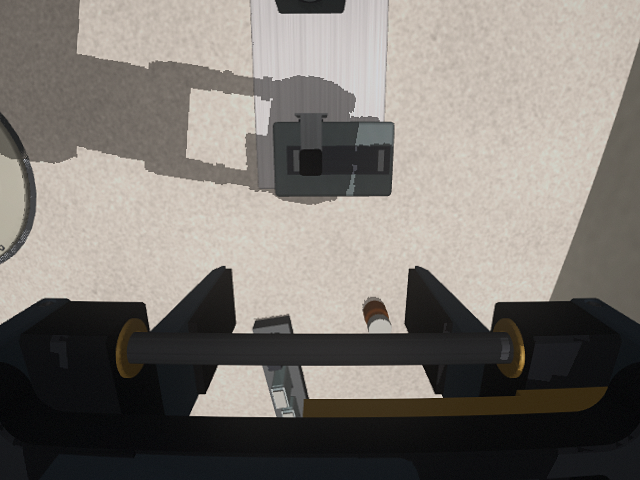

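```bash
python3 - <<'E'
import cv2
a=cv2.imread("pics/w_rack.png"); b=cv2.imread("pics/w_ph.png")
cv2.imwrite("pics/z5.png",cv2.resize(a[60:210,270:370],None,fx=4,fy=4,interpolation=cv2.INTER_CUBIC))
cv2.imwrite("pics/z6.png",cv2.resize(b[105:215,240:410],None,fx=4.7,fy=4.7,interpolation=cv2.INTER_CUBIC))
E
```

```text
(no output)
```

View pics/z5.png

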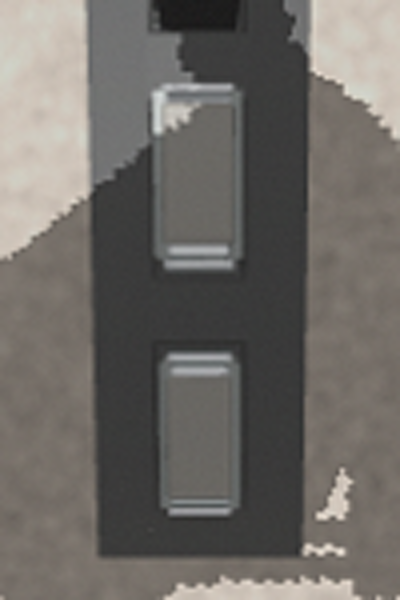

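View pics/z6.png

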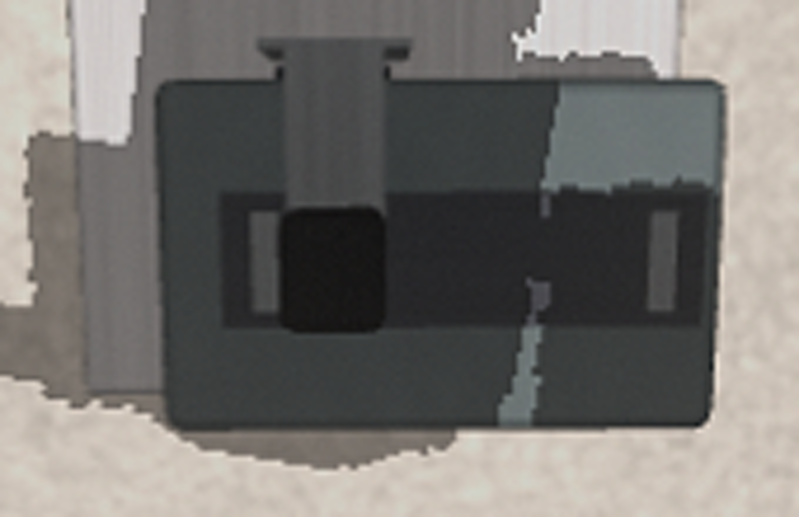

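```bash
cat > fit2.py <<'E'
from h import *
ws=pickle.load(open('ws.pkl','rb')); old=np.load('poses.npy'); out=[]
U=lambda z,off,f:unz(z,off,f)
dat={'rack':([(-28,-95,26),(28,-95,26),(-28,95,26),(28,95,26)],np.r_[U([(100,555),(303,555)],(270,60),4),[(290.5,5.5),(348,5.5)]]),
'ph':([(-40,-65,110),(90,-65,110),(90,-145,110),(-40,-145,110),(-75,-150,15),(-40,65,15),(40,65,15)],np.r_[U([(157,80),(725,80),(712,429),(168,429),(86,392)],(240,105),4.7),[(277.5,12.5),(344.5,12.5)]])}
for i,n in enumerate(dat):
    L,uv=dat[n];L=np.array(L)/1000.;o,c=ws[n];R,t=wristRt(c,o)
    s=least_squares(lambda p:(proj(c,place(p,L),R,t)-uv).ravel(),old[i],loss='soft_l1')
    print(n,s.x,np.degrees(s.x[2]),'res',np.round(proj(c,place(s.x,L),R,t)-uv,1).tolist()); out.append(s.x)
def loc(p,q):
    e=q[:2]-p[:2];c,s=np.cos(p[2]),np.sin(p[2]);return c*e[0]+s*e[1],c*e[1]-s*e[0]
o,c=ws['ph'];R,t=wristRt(c,o)
g=back(c,U([(333,269),(281,269),(385,269),(333,207),(333,332)],(240,105),4.7),.1545,R,t)
for q in g: print('grip',q,loc(out[1],q))
o,c=ws['rack'];R,t=wristRt(c,o)
q=back(c,U([(198,178),(153,178),(243,178),(198,85),(198,270)],(270,60),4),.072,R,t)
for a in q: print('cell',a,loc(out[0],a))
np.save('poses2.npy',out)
E
python3 fit2.py
```

```text
rack [ 0.55169661 -0.22865797  0.34478548] 19.75475273945602 res [[-0.3, 0.9], [0.2, 0.8], [-0.3, -0.5], [0.3, -0.7]]
ph [0.5241567  0.22334236 0.16852267] 9.655637906871068 res [[-1.2, -1.2], [1.8, -1.2], [0.7, 0.1], [-0.9, 0.2], [-0.3, 0.3], [1.1, 1.0], [-0.5, 0.8]]
grip [0.5430753  0.12028326 0.1545    ] (np.float64(0.0013648915853033856), np.float64(-0.10477226777384661))
grip [0.53265337 0.11853306 0.1545    ] (np.float64(-0.009202956899146618), np.float64(-0.10474964945153425))
grip [0.55349278 0.12204137 0.1545    ] (np.float64(0.011929669787581094), np.float64(-0.1047863497926205))
grip [0.54111082 0.13240879 0.1545    ] (np.float64(0.0014620024977064702), np.float64(-0.0924890221993211))
grip [0.54510683 0.10773435 0.1545    ] (np.float64(0.001262859889171141), np.float64(-0.11748414661750164))
cell [ 0.55142365 -0.22925548  0.072     ] (np.float64(-0.0004588493345855822), np.float64(-0.00047008591960870437))
cell [ 0.54189243 -0.23262996  0.072     ] (np.float64(-0.01056968951933892), np.float64(-0.00042446565559358263))
cell [ 0.56095008 -0.22586775  0.072     ] (np.float64(0.00965196506007136), np.float64(-0.0005016055967941701))
cell [ 0.54486773 -0.21075698  0.072     ] (np.float64(-0.00037653840948651245), np.float64(0.019155604987239862))
cell [ 0.55808389 -0.24804934  0.072     ] (np.float64(-0.0005428051396160795), np.float64(-0.020409012613124392))
```

```bash
python3 - <<'E'
from h import *
from plant import ctrl
rack,ph=np.load('poses2.npy')
P=lambda x,y,z: place(ph,[(x,y,z)])[0]
q=quat(ph[2]); gx,gy=.0014,-.1049
ctrl.move_to(P(gx,gy,.20),q)
print(ctrl.servo_line(P(gx,gy,.128),speed=.1,threshold=10))
ctrl.command_gripper(.0,15); o=ctrl.get_obs(); print('grip',o['grip_width'],o['wrist_force'],o['ee_pos'])
hit=ctrl.servo_line(P(gx+.068,gy,.128),speed=.04,threshold=14)
o=ctrl.get_obs(); e=o['ee_pos'][:2]-ph[:2];c,s=np.cos(ph[2]),np.sin(ph[2])
print(hit,o['clock'],'local',c*e[0]+s*e[1],c*e[1]-s*e[0],o['ee_pos'],o['wrist_force'],o['grip_width'])
c=ctrl.camera('scene'); cv2.imwrite('pics/s1.png',cv2.resize(c['image'][180:310,370:530,::-1],None,fx=4.5,fy=4.5))
c=ctrl.camera('side'); cv2.imwrite('pics/s1b.png',cv2.resize(c['image'][80:240,245:395,::-1],None,fx=3.7,fy=3.7))
E
```

```text
False
grip 0.02204299789848711 [-1.68743704 -0.41590634  1.31917184] [0.54293025 0.12015437 0.12794648]
True 7.4417 local 0.057847490535260546 -0.10476218093513648 [0.59875606 0.12976681 0.12776195] [-3.60319633 -0.50650864  9.05497054] 0.02193518489547534
```

View pics/s1b.png

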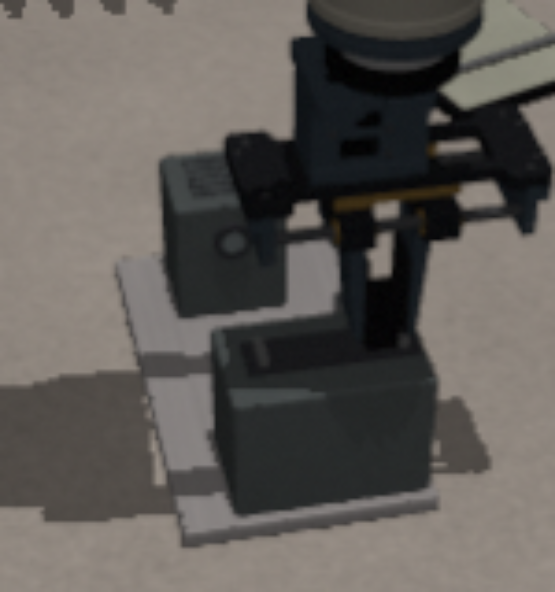

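```bash
python3 - <<'E'
from h import *
from plant import ctrl
rack,ph=np.load('poses2.npy')
P=lambda x,y,z: place(ph,[(x,y,z)])[0]
def st(m):
    o=ctrl.get_obs(); e=o['ee_pos'][:2]-ph[:2];c,s=np.cos(ph[2]),np.sin(ph[2])
    print(m,round(o['clock'],2),'local',c*e[0]+s*e[1],c*e[1]-s*e[0],o['ee_pos'][2],o['wrist_force'],o['grip_width'])
st('now')
h=ctrl.servo_line(P(.072,-.1049,.128),speed=.04,threshold=22); st(h)
ctrl.pause(.2); st('settle')
E
```

```text
now 7.54 local 0.05788525769308051 -0.10477670342706055 0.1277876881897245 [-3.4008224  -1.13898481  7.58027897] 0.021944446789111484
True 7.76 local 0.05782641090393492 -0.10480906116743288 0.1276061954967255 [-3.44926753 -1.54965     8.67201316] 0.02182227351500588
settle 7.96 local 0.057861720040200265 -0.10478579951798483 0.12761874771528667 [-1.97603626 -1.04187591  7.58176485] 0.021743018047883037
```

```bash
python3 - <<'E'
from h import *
from plant import ctrl
rack,ph=np.load('poses2.npy')
P=lambda x,y,z: place(ph,[(x,y,z)])[0]
ctrl.command_gripper(.07); o=ctrl.get_obs(); print(o['wrist_force'],o['ee_pos'])
ctrl.servo_line(P(.0579,-.1049,.20),speed=.15)
ctrl.move_to(P(.03,-.19,.30),quat(ph[2])); ctrl.pause(.15)
o=ctrl.get_obs(); c=ctrl.camera('wrist'); pickle.dump((o,c),open('w3.pkl','wb')); print(o['clock'])
cv2.imwrite('pics/w3.png',c['image'][:,:,::-1])
cv2.imwrite('pics/w3z.png',cv2.resize(c['image'][:260,200:440,::-1],None,fx=3,fy=2.3))
E
```

```text
[ 0.41415256 -0.60310394  0.2421273 ] [0.5979112  0.12988062 0.12695382]
10.2
```

View pics/w3.png

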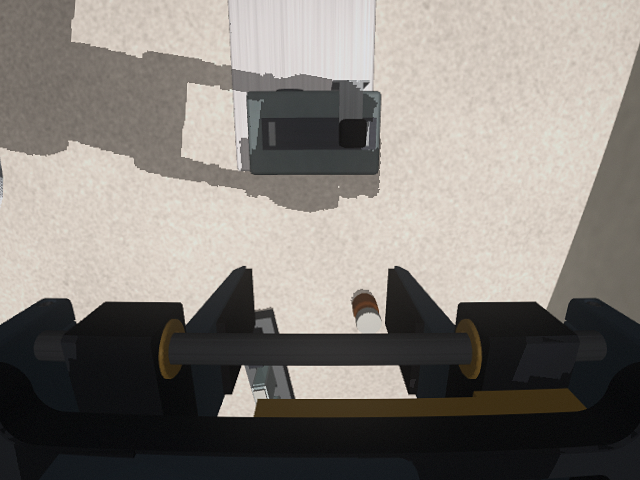

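```bash
python3 - <<'E'
from h import *
rack,ph=np.load('poses2.npy')
o,c=pickle.load(open('w3.pkl','rb'));R,t=wristRt(c,o)
im=c['image'][80:185,235:390,::-1].copy()
cv2.imwrite('pics/w3z.png',cv2.resize(im,None,fx=5,fy=5,interpolation=cv2.INTER_CUBIC))
E
```

```text
(no output)
```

View pics/w3z.png

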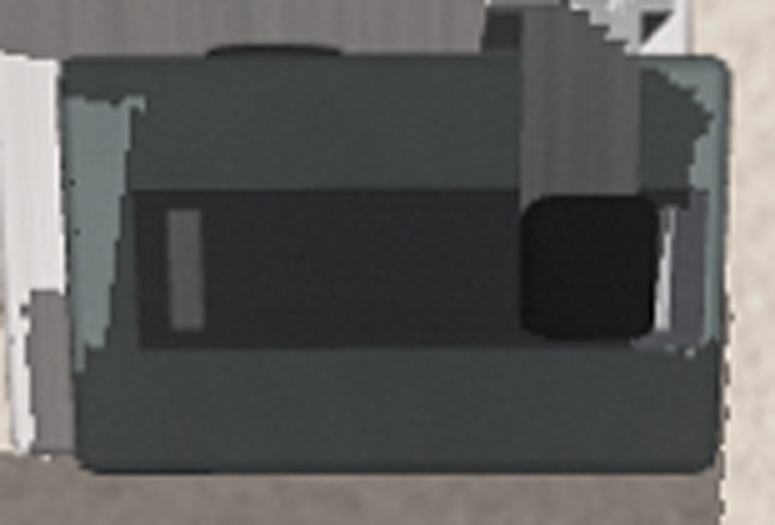

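```bash
python3 - <<'E'
from h import *
from plant import ctrl
rack,ph=np.load('poses2.npy')
o,c=pickle.load(open('w3.pkl','rb'));R,t=wristRt(c,o)
uv=unz([(62,56),(730,56),(713,474),(83,474)],(235,80),5);L=np.array([(-40,-65,110),(90,-65,110),(90,-145,110),(-40,-145,110)])/1e3
s=least_squares(lambda p:(proj(c,place(p,L),R,t)-uv).ravel(),ph); print('ph refit',s.x,ph,s.fun.round(1))
q=quat(rack[2]); x,y=.5514,-.2293
ctrl.command_gripper(.06)
ctrl.move_to([x,y,.15],q); ctrl.pause(.1)
c=ctrl.camera('side'); cv2.imwrite('pics/s4.png',cv2.resize(c['image'][220:390,250:420,::-1],None,fx=3.5,fy=3.5))
print(ctrl.servo_line([x,y,.032],speed=.08,threshold=8)); ctrl.pause(.1)
o=ctrl.get_obs(); print(o['clock'],o['ee_pos'],o['wrist_force'])
c=ctrl.camera('side'); cv2.imwrite('pics/s5.png',cv2.resize(c['image'][220:390,250:420,::-1],None,fx=3.5,fy=3.5))
c=ctrl.camera('wrist'); cv2.imwrite('pics/w5.png',c['image'][:,:,::-1])
E
```

```text
ph refit [0.52452919 0.22242934 0.1688381 ] [0.5241567  0.22334236 0.16852267] [-1.8 -0.5  1.9 -0.6  1.7  0.8 -1.8  0.7]
False
13.6917 [ 0.55159783 -0.2294002   0.03238523] [ 0.83677217 -0.35919543  0.26487611]
```

View pics/s5.png

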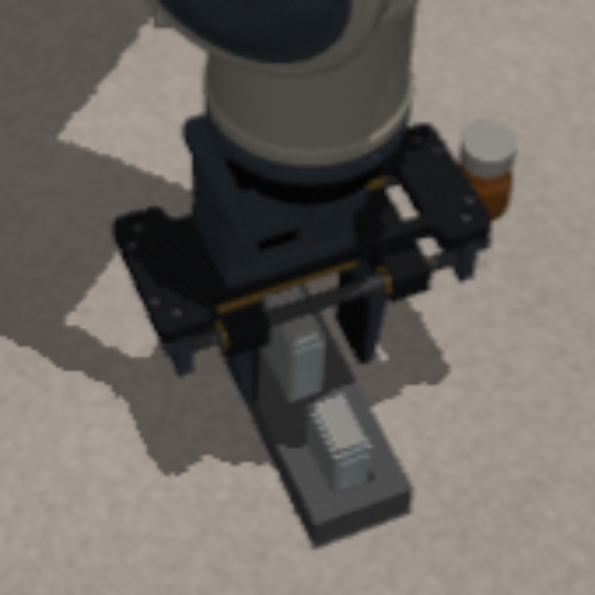

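View pics/w5.png

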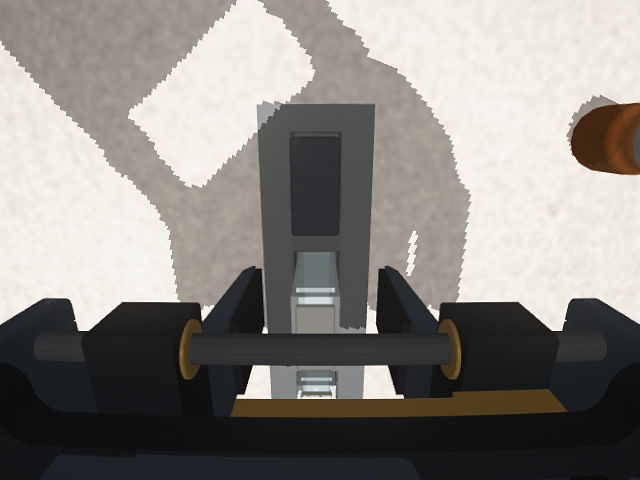

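```bash
python3 - <<'E'
from h import *
from plant import ctrl
rack,ph=np.load('poses2.npy')
im=cv2.imread('pics/w5.png'); cv2.imwrite('pics/w5z.png',cv2.resize(im[230:345,250:390],None,fx=5,fy=5))
o=ctrl.get_obs(); c=ctrl.camera('wrist');R,t=wristRt(c,o)
cc=np.array([o['ee_pos']]); c2,s2=np.cos(rack[2]),np.sin(rack[2])
u=np.array([c2,s2,0]);v=np.array([-s2,c2,0])
for z,y in((.072,.018),(.072,.02),(.076,.015),(.026,.0215)):
    X=o['ee_pos']*[1,1,0]+v*y+[0,0,z]; print(z,y,proj(c,[X-u*.01,X+u*.01],R,t).round(1).tolist())
E
```

```text
0.072 0.018 [[290.7, 298.5], [340.2, 298.4]]
0.072 0.02 [[290.6, 293.9], [340.3, 293.9]]
0.076 0.015 [[290.1, 309.8], [340.6, 309.8]]
0.026 0.0215 [[297.3, 253.7], [335.5, 253.7]]
```

View pics/w5z.png

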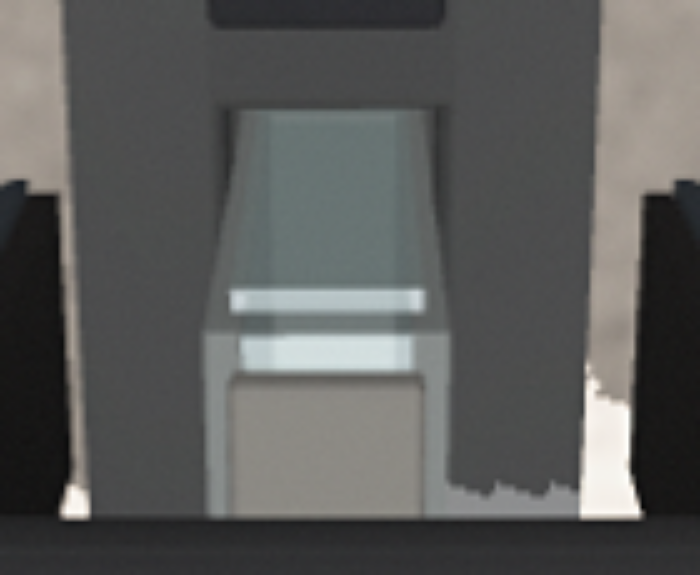

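```bash
python3 - <<'E'
from h import *
from plant import ctrl
rack,ph=np.load('poses2.npy')
v=np.array([-np.sin(rack[2]),np.cos(rack[2]),0])
o=ctrl.get_obs(); p=np.array([.5514,-.2293,.032])+v*.0011
ctrl.servo_line(p,speed=.02)
ctrl.command_gripper(0,25); ctrl.pause(.2); o=ctrl.get_obs(); print(o['clock'],o['grip_width'],o['ee_pos'],o['wrist_force'])
ctrl.servo_line(p+[0,0,.10],speed=.06); ctrl.servo_line(p+[0,0,.21],speed=.15);ctrl.pause(.2); o=ctrl.get_obs(); print(o['clock'],o['grip_width'],o['ee_pos'],o['wrist_force'])
for n in('side','scene','wrist'):
    c=ctrl.camera(n); cv2.imwrite(f'pics/{n}6.png',c['image'][:,:,::-1])
E
```

```text
14.9833 0.020001283687394462 [ 0.55076204 -0.22831447  0.03193727] [-3.66537745 -2.84827103  1.22905552]
17.8833 0.020428959724472517 [ 0.55066455 -0.22809637  0.2410863 ] [-0.21045347 -0.30266724 -1.15174867]
```

View pics/side6.png

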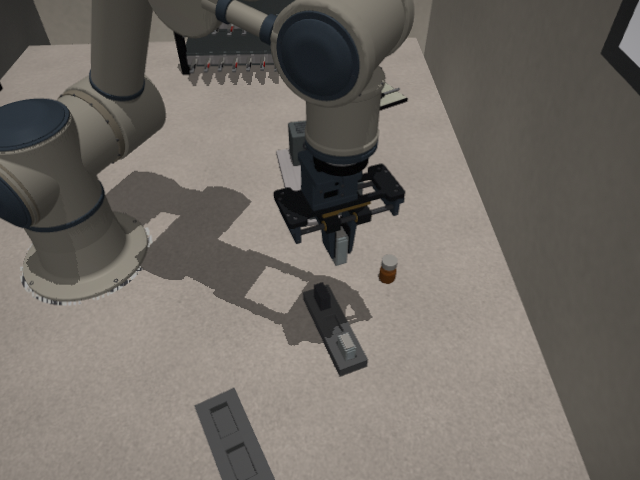

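View pics/wrist6.png

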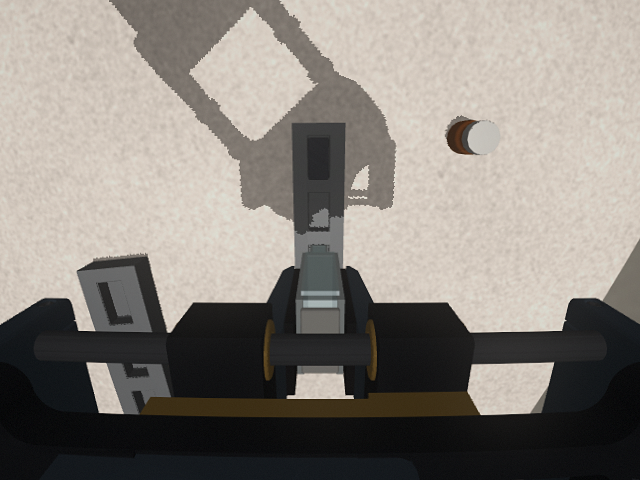

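```bash
python3 - <<'E'
from h import *
from plant import ctrl
ph=np.array([.5243,.2228,.1687]); q=quat(ph[2])
ctrl.move_to([ph[0],ph[1],.24],q); ctrl.pause(.2)
o=ctrl.get_obs(); c=ctrl.camera('wrist'); pickle.dump((o,c),open('w7.pkl','wb')); print(o['clock'],o['grip_width'],o['ee_pos'])
cv2.imwrite('pics/w7.png',c['image'][:,:,::-1])
cv2.imwrite('pics/w7z.png',cv2.resize(c['image'][240:345,250:390,::-1],None,fx=5,fy=5))
R,t=wristRt(c,o); T=lambda x,y,z:np.array([o['ee_pos']+Ro.from_quat(o['orientation']).apply([x,-z,y])])
# cell in tool frame: x thick, z = cell y, up = -tool y ; underside at -0.020
for n,(x,y,z) in {'top L':(-.01,.018,.04),'top R':(.01,.018,.04),'cap':(-.008,.015,.044),'botL':(-.01,.018,-.02),'botR':(.01,.018,-.02)}.items(): print(n,proj(c,T(x,y,z),R,t).round(1))
E
```

```text
19.8917 0.01968584229069228 [0.52462989 0.22213953 0.23997994]
top L [[290.5 299.4]]
top R [[340.  299.4]]
cap [[294.9 310.8]]
botL [[298.8 252.3]]
botR [[334.2 252.3]]
```

View pics/w7.png

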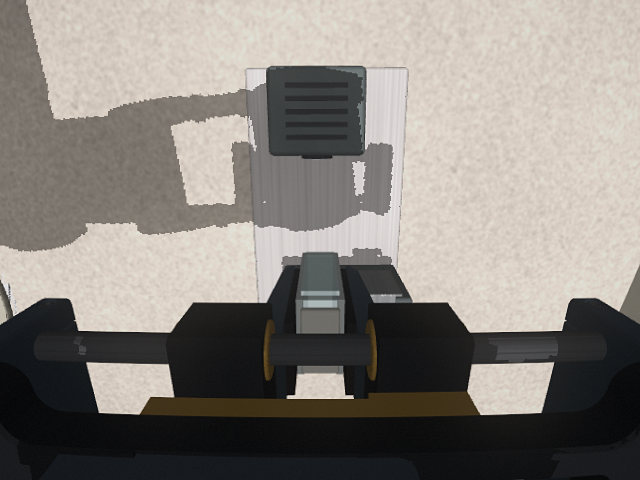

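View pics/w7z.png

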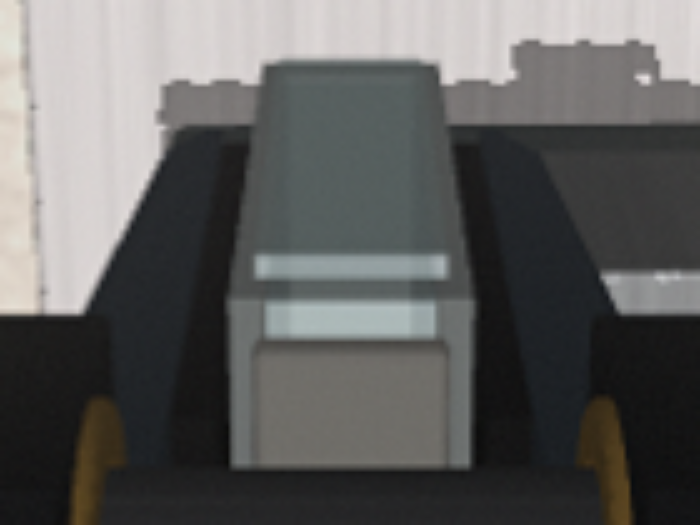

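```bash
python3 - <<'E'
from h import *
from plant import ctrl
ph=np.array([.5225,.2223,.1687]); q=quat(ph[2])
np.save('ph3.npy',ph)
ctrl.servo_line([ph[0],ph[1],.20],speed=.1)
print(ctrl.servo_line([ph[0],ph[1],.070],speed=.08,threshold=8)); ctrl.pause(.3)
o=ctrl.get_obs(); print(o['clock'],o['grip_width'],o['ee_pos'],o['wrist_force'],Ro.from_quat(o['orientation']).as_matrix().round(3))
d={'o':o}
for n in('side','scene','wrist'):
    c=ctrl.camera(n); d[n]=c; cv2.imwrite(f'pics/{n}8.png',c['image'][:,:,::-1])
pickle.dump(d,open('d8.pkl','wb'))
cv2.imwrite('pics/side8z.png',cv2.resize(d['side']['image'][80:240,245:395,::-1],None,fx=3.7,fy=3.7,interpolation=cv2.INTER_CUBIC))
cv2.imwrite('pics/scene8z.png',cv2.resize(d['scene']['image'][180:310,370:530,::-1],None,fx=4.5,fy=4.5,interpolation=cv2.INTER_CUBIC))
E
```

```text
False
22.5667 0.01971138822613 [0.52254009 0.222306   0.07013082] [-0.2627796   0.47443763 -1.38535041] [[ 0.986  0.    -0.168]
 [ 0.168  0.     0.986]
 [ 0.    -1.    -0.   ]]
```

View pics/side8z.png

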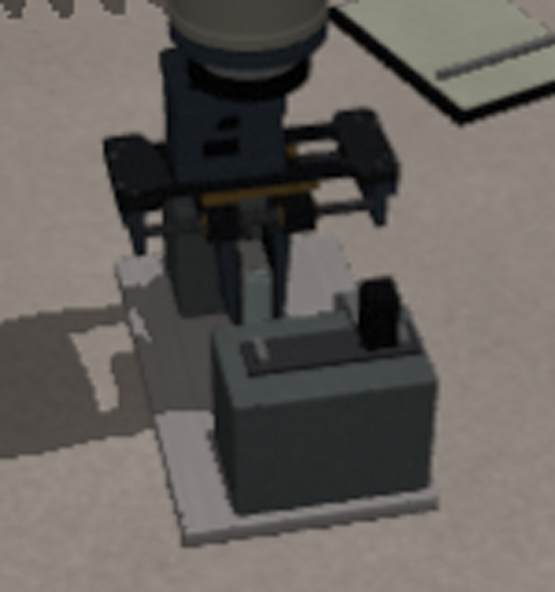

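View pics/scene8z.png

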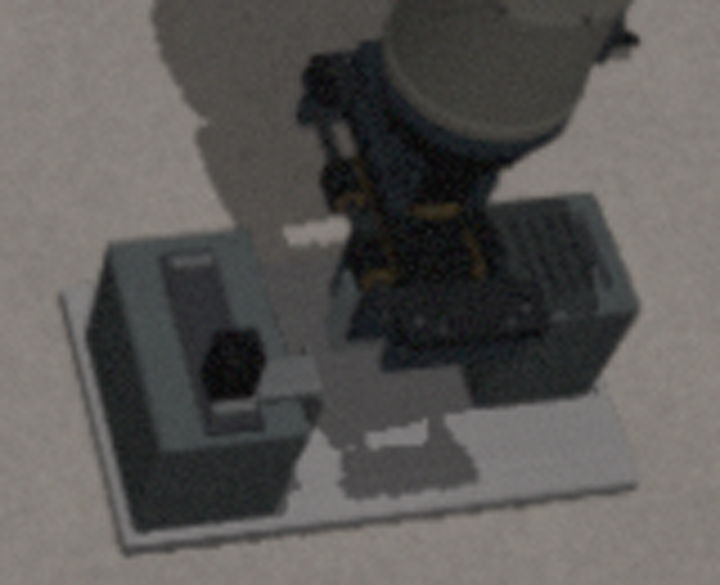

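View pics/wrist8.png

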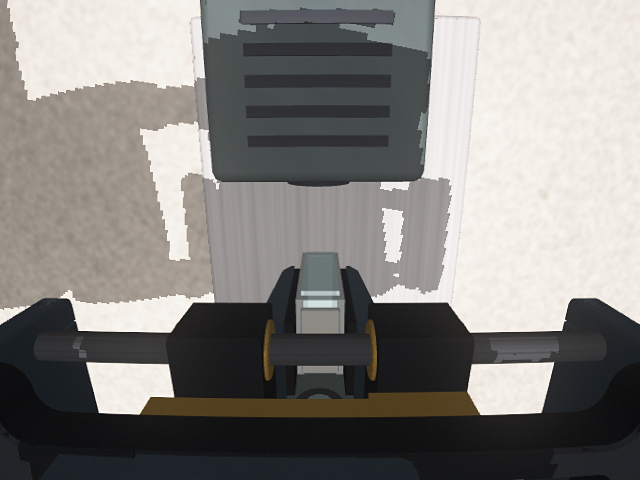

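```bash
python3 - <<'E'
from h import *
d=pickle.load(open('d8.pkl','rb'));o,c=d['o'],d['wrist'];R,t=wristRt(c,o)
Rt=Ro.from_quat(o['orientation']).as_matrix()
f=lambda uv,z:((back(c,[uv],z,R,t)[0]-o['ee_pos'])@Rt*1000).round(1)
print('det front top L,R',f((214,181),.11),f((422,181),.11))
print('cell top front L,R',f((296,299.5),.11),f((344.6,299.5),.11),'bottom',f((302.4,253),.05),f((337.6,253),.05))
im=d['wrist']['image'][::,:,::-1]; cv2.imwrite('pics/w8z.png',cv2.resize(im[165:405,200:440],None,fx=2.5,fy=2.5,interpolation=cv2.INTER_CUBIC))
E
```

```text
det front top L,R [-37.  -39.9  65.6] [ 39.4 -39.9  65.5]
cell top front L,R [ -7.8 -39.9  17.9] [ 11.9 -39.9  17.9] bottom [-8.  20.1 17.5] [11.9 20.1 17.5]
```

View pics/w8z.png

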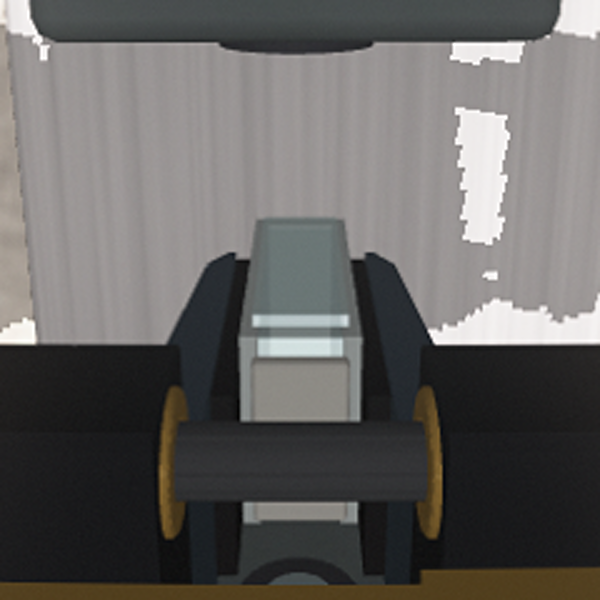

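```bash
python3 - <<'E'
from h import *
from plant import ctrl
ph=np.load('ph3.npy'); p=place(ph,[(-.0006,.0004,.070)])[0]
ctrl.servo_line(p,speed=.01); ctrl.pause(.5)
o=ctrl.get_obs(); print(o['clock'],o['grip_width'],o['ee_pos'],o['wrist_force'],np.abs(o['dq']).max())
ctrl.sign_off()
E
```

```text
23.4667 0.020295460280228404 [0.52183486 0.22258298 0.069985  ] [ 0.52008075  0.15792386 -1.84596621] 0.0015438767052471983
the job is handed in; nothing more can be done
```

I slid the shutter to its far stop and then lifted the tall cell from the middle well. The job was handed in at 23.5 s with the robot holding the cell upright in the light path.

- **Shutter:** it moved about 56.5 mm and then stopped dead; a second, harder push moved it no further. After I let go, the wrist picture showed the grip against the stop and the lamp opening uncovered.
- **Cell position:** the last wrist picture put the cell's middle 80 mm above the bench, midway between the heads to about 0.5 mm. It was 0.3–0.8 mm off the light axis, with no visible tilt. I then moved it 0.6 mm sideways and 0.4 mm along the beam to correct this, and took no picture afterwards.
- **Grip:** the cell is held across its frosted faces at about 25 N, with the fingers clear of the windows and cap. The finger opening stayed at 20 mm, and the arm was still and touching nothing else.
- **Bystanders:** after the lift, the short cell, the blank and the jar were all where they started.
- **Disagreement:** the wrist camera read about 2 mm too far along the jaw direction, compared with the held cell and the two fixed cameras. I corrected the final position for this.

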